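# Swap fragile hand drums under the curing lamp

## Robot

A 6-joint arm with a two-finger parallel gripper is mounted at the origin on the work surface. World frame = base frame: x ahead of the robot, y to its left, z up, the work surface at z = 0. Lengths are in m, angles in rad, forces in N, time in s.
With the tool pointing down it reaches from about 0.3 to 0.775 m from the base axis. Payload 14.6 kg.
Tool frame: the origin (TCP) lies at the very end of the fingers, on their centre line; the grasp point (between the pads) lies 19 mm behind it; y points along the fingers, z is the direction in which the jaws open and shut, and the axes are right-handed (so a half turn about y gives the same grasp; the last joint's range is limited). The gripper opens to 94 mm and grips with 3 to 60 N. Pads are 16 mm wide; open, the fingers measure 119 mm over their backs; the gripper's body (75 mm by 177 mm) begins 78 mm behind the grasp point.
Start: joints at [-1.354, 0.3, 1.521, -0, 1.321, -0.067], TCP at [0.154, -0.528, 0.205] pointing down, gripper open.
Joint ranges: [-3.03, 3.03], [-0.79, 2.21], [0.23, 2.52], [-1.04, 4.18], [0, 3.07], [-2.55, 2.55]. Speed limits (rad/s): [2.22, 2.22, 2.57, 3.14, 3.14, 3.14].

## Interface

Orientations are given as [roll, pitch, yaw] about the fixed x, y, z axes, in that order (R = Rz(yaw) Ry(pitch) Rx(roll)).
In Python, from station import get_obs, camera, hand_in, masks_of gives the robot as it stands.
- The arm moves only by the shell command python3 -m jog 'ROWS' [FORCE]. ROWS is text: rows parted by semicolons, each of 7 numbers parted by spaces: the shift along the world's x, y, z in mm, then the turn, a rotation vector about the world's x, y, z in degrees, then the closure, from 0 (fully open) to 1 (shut). A call has 1 to 10 rows; each row is the pose to reach, as a shift and turn from the pose measured when the call began; what a row does not reach only later rows make up. A row lasts 1/12 s, in which the tool goes at most 41.7 mm and 7.16 degrees, less where a joint would pass 70% of its speed; a pose out of reach is approached as far as the arm can. A call with a gripper value outside its range is refused whole. The fingers move at their own pace and stop on an object; FORCE is the grip in N (left out, the last holds). Time passes only in rows, so rows that repeat a pose let the fingers close. It gives the time, the measured TCP pose, the force and the opening at its end, in the units of the state.
- get_obs(): the state, without advancing time (a new reading comes with each control period).
- camera(name): name is "scene" or "top" or "wrist"; returns a dict with "img" (480x640x3 uint8, red, green, blue), "range_z" (480x640 float32, m along the optical axis (not along the pixel's ray), 0 where there is no reading), "fx", "fy", "cx", "cy" (pixels), "rvec" (rotation vector, rad) and "tvec" (3), from world to camera coordinates, as OpenCV has them. Camera axes: x right, y down, z forward; pixel columns grow to the right and rows downward; lengths in m; the calibration is good to about 2 mm. The wrist camera is an equidistant fisheye: a pixel r from the principal point sees the ray r / f radians off the axis. A picture is of the moment at which its call begins.
- hand_in(): hands the job in, once; it reports no verdict.
Trained networks look in the newest picture that a camera, given by its name, has taken for a name from the list of things; names that differ only in an ending like _2 or _b are one class to them, and where a whole thing is asked for, a point or a joint stands for the part that bears it (a point fixed in the world has none). Each returns a list of dicts, best first, with "conf" (0 to 1); they miss things now and then, are a little off and sometimes report something else, mostly with a low value. They report only what shows in the picture. A call takes as long as a camera call. They do not tell look-alikes from the thing itself.
- masks_of(thing, camera): "mask" (480x640 bool, what is visible of it) and "extent" ([left, top, right, bottom] in pixels, round what is visible of it).
The state is a dict: "time_s": time; "qpos": joint angles; "joint_vel": joint speeds; "tau": joint torques, N m; "ee_pos": TCP position; "eef_rot": TCP orientation; "force": force on the tool from outside, world axes, zero at the start; "moment": the same for the moment, N m; "grip_width": finger opening in m.
Only numpy, scipy, OpenCV 4.12 (cv2) and the standard library are available. Lean on these libraries where they do the work, as an engineer would, in place of code of your own. Each camera call takes 0.05 s, during which the arm holds its last target.

## Task

Take the cured drum out of the lamp unit's cradle and stand it in the free slot of the wire rack, then stand the smaller of the rack's two drums in the cradle, push the lamp toggle towards the lamp, hold it there for a good second and let it spring back to the middle. The shells are thin: never grip a drum with more than 18 N, and set drums down softly, upright and fully home before you let go. Leave the biggest drum of the rack, the jar, the tin and the brush where they are.

Things in the scene. Friction and masses are not known exactly. Their poses are not given: they have to be found in the camera images.
- cured_center (a point): The cured drum, at first in the lamp unit's cradle: a round flat drum standing on its rim, 108 mm across, 26 mm thick, flat parallel faces, dark shell, amber heads, about 120 g. Thin shell: it cracks if gripped above 18 N (6 to 10 N holds it well), if knocked or dropped. This point is its centre, 54 mm below its top; y axis = the drum's level axis, across its thickness. Resting in any slot, its centre is 75.6 mm above the slot floor.
- next_center (a point): The next drum to cure, the smaller of the two in the rack: a round flat drum standing on its rim, 96 mm across, 26 mm thick, flat parallel faces, dark shell, amber heads, about 100 g. Thin shell: it cracks if gripped above 18 N (6 to 10 N holds it well), if knocked or dropped. This point is its centre, 48 mm below its top; y axis = the drum's level axis, across its thickness. Resting in any slot, its centre is 68.3 mm above the slot floor.
- big_center (a point): The biggest drum, in the rack, a bystander: a round flat drum standing on its rim, 120 mm across, 26 mm thick, flat parallel faces, dark shell, amber heads, about 150 g. Thin shell: it cracks if gripped above 18 N (6 to 10 N holds it well), if knocked or dropped. This point is its centre, 60 mm below its top; y axis = the drum's level axis, across its thickness. Resting in any slot, its centre is 82.9 mm above the slot floor.
- rack: Fixed wire rack, plywood base 130 (x) by 216 (y) by 8 mm, origin under its centre, on the bench. Three slots at y = -72, 0, +72 mm, floor 8 mm above the bench; drums stand with their axis along y, neighbouring faces 46 mm apart. Which slot holds which drum, and which is free, varies. Each slot is made like the cradle of the lamp unit.
- free_slot_card: A thin fixed strip of paper, 90 (x) by 12 (y) mm, lying on the rack's base in the free slot. Origin at the middle of that slot, on the slot floor; axes like the rack's (a drum's axis goes along y).
- station: Fixed curing-lamp unit: grey base plate 150 (x) by 250 (y) mm, origin under its centre, on the bench. Cradle at y = -60 mm; the lamp, an upright aluminium box 130 mm wide, 122 mm high, stands at y = 25 to 55 mm; behind it a grey switch box, y = 62 to 122 mm, x = -40 to 40 mm, 57 mm high, has the toggle on top at x = 0, y = 94 mm.
- cradle (a point): Middle of the lamp unit's cradle, on its floor, 12 mm above the bench; axes like the unit's. A wire slot, open above: two V wires centre a drum along x on its rim, its axis along y; four posts at x = +-30 mm keep it upright, 64 mm above the floor, 33 mm apart across y, flaring to 45 mm at the top. The lamp's face is 85 mm away at +y.
- toggle (a joint): Spring-centred momentary toggle on the switch box, rad: 0 upright at rest; positive = leaning to the lamp (its tip moves to the unit's -y), negative = away. Stops at +-0.5; the lamp is on beyond 0.3. About 3.5 N at the tip brings it to 0.45; let go, it springs back to 0.
- toggle_tip (a point): Centre of the 14 mm black ball on the steel toggle's tip, 39 mm above the pivot; the pivot is 57 mm above the bench, on the switch box's top. The stem is 9 mm thick.
- jar_center (a point): Centre of a closed glass jar, 54 mm across and 115 mm high, loose on the bench between rack and lamp unit: a bystander.
- tin: A flat open steel tin, 85 by 120 mm, 22 mm high, loose on the bench: a bystander. Origin at the centre of its underside.
- brush: A flat brush, 200 mm long, 42 mm wide, lying on the bench: a bystander. Origin on the bench under its middle, x axis along its length to the bristles.
There are look-alikes about, which are no part of the job. Leave any blue or yellow look-alike of the part that bears cured_center alone. What is shaped like the part that bears next_center but turquoise or yellow is not meant.

How it is judged:
On the way, in this order (a step that is already met when the one before it is completed fails the run):
1. the cured drum stands released in the free slot of the rack (x of cured_center in the frame of free_slot_card between -0.01 and 0.01 m and y of cured_center in the frame of free_slot_card between -0.012 and 0.012 m and z of cured_center in the frame of free_slot_card between 0.0676 and 0.0836 m and angle between the y axis of cured_center and the y axis of free_slot_card, either way round below 0.25 rad and contact force between the fingers and cured_drum below 0.05 N and linear speed of cured_drum below 0.02 m/s), for 0.2 s.
2. the smaller drum stands released in the cradle (x of cured_center in the frame of free_slot_card between -0.01 and 0.01 m and y of cured_center in the frame of free_slot_card between -0.012 and 0.012 m and z of cured_center in the frame of free_slot_card between 0.0676 and 0.0836 m and angle between the y axis of cured_center and the y axis of free_slot_card, either way round below 0.25 rad and x of next_center in the frame of cradle between -0.01 and 0.01 m and y of next_center in the frame of cradle between -0.012 and 0.012 m and z of next_center in the frame of cradle between 0.0603 and 0.0763 m and angle between the y axis of next_center and the y axis of cradle, either way round below 0.25 rad and contact force between the fingers and next_drum below 0.05 N and linear speed of next_drum below 0.02 m/s), for 0.2 s.
3. with the drum in the cradle the toggle is held beyond 0.3 rad towards the lamp for 0.8 s (x of next_center in the frame of cradle between -0.01 and 0.01 m and y of next_center in the frame of cradle between -0.012 and 0.012 m and z of next_center in the frame of cradle between 0.0603 and 0.0763 m and angle between the y axis of next_center and the y axis of cradle, either way round below 0.25 rad and value of joint toggle above 0.3 rad), for 0.8 s.
At the end, for the whole second after the job is handed in: Cured drum in the rack slot that was free, smaller drum in the cradle: each centred within 10 mm along and 12 mm across the slot, at resting height within 8 mm, upright within 0.25 rad, still and released; toggle within 0.08 rad of the middle; big drum within 10 mm of its start (all of step 2 and contact force between the fingers and cured_drum below 0.05 N and linear speed of cured_drum below 0.02 m/s and value of joint toggle between -0.08 and 0.08 rad and distance of big_center from where it was at the start of the episode below 0.01 m); the robot touches nothing.
It fails at once if a drum is pressed too hard by the fingers: more than 36 N in all (a grip of 18 N) (contact force between the fingers and cured_drum above 36 N or contact force between the fingers and next_drum above 36 N).
It fails at once if a drum is bumped or jammed: more than 30 N against the rack, the lamp unit, the bench, the jar or the big drum (contact force between any of cured_drum, next_drum and rack above 30 N or contact force between any of cured_drum, next_drum and station above 30 N or contact force between any of cured_drum, next_drum and table above 30 N or contact force between any of cured_drum, next_drum and jar above 30 N or contact force between any of cured_drum, next_drum and big_drum above 30 N).
It fails at once if a drum is let fall: it moves faster than 0.45 m/s (a free fall of 10 mm) with no finger on it ((linear speed of cured_drum above 0.45 m/s and contact force between the fingers and cured_drum below 0.05 N) or (linear speed of next_drum above 0.45 m/s and contact force between the fingers and next_drum below 0.05 N)).
It fails at once if the big drum is moved by more than 10 mm (distance of big_center from where it was at the start of the episode above 0.01 m).
It fails at once if the jar, the tin or the brush is moved by more than 15 mm (distance of any of jar_center, tin, brush from where it was at the start of the episode above 0.015 m).
It also fails if it takes over 72 s, if anything falls off the work surface, if the arm or the gripper's body presses on something with over 40 N, if the wrist force passes 120 N, or if a joint passes its speed limit or range.

## Working session

There is one attempt and no reset: what is moved stays moved. The work goes in short steps, Python scripts to look and compute and a shell command to move; the robot and the scene stay as the last step left them, time stands still between calls to the robot, and variables do not carry over. Pictures are saved under pics/ and viewed, and the job is handed in when it is done.

```bash
ls; mkdir -p pics
cat > h.py <<'E'
import numpy as np, cv2
from station import get_obs, camera, masks_of
def save(c,n): cv2.imwrite('pics/'+n, c['img'][:,:,::-1])
def pts(c, mask=None, fish=False):
    z=c['range_z']; v,u=np.nonzero((z>0) if mask is None else (mask&(z>0)))
    zz=z[v,u]
    x=(u-c['cx'])/c['fx']; y=(v-c['cy'])/c['fy']
    if fish:
        r=np.hypot(x,y); k=np.where(r>1e-9,np.tan(r)/np.maximum(r,1e-9),1); x=x*k;y=y*k
    P=np.stack([x*zz,y*zz,zz],1)
    R,_=cv2.Rodrigues(np.array(c['rvec'],float)); t=np.array(c['tvec'],float).reshape(3)
    return (P-t)@R, u, v
def proj(c,W):
    R,_=cv2.Rodrigues(np.array(c['rvec'],float)); t=np.array(c['tvec'],float).reshape(3)
    P=np.atleast_2d(W)@R.T+t
    return np.stack([P[:,0]/P[:,2]*c['fx']+c['cx'],P[:,1]/P[:,2]*c['fy']+c['cy']],1)
E
python3 - <<'E'
from h import *
print(get_obs())
for n in ['scene','top','wrist']:
    c=camera(n); save(c,n+'0.png'); print(n,c['fx'],c['fy'],c['cx'],c['cy'],c['rvec'],c['tvec'],(c['range_z']>0).mean())
E
```

```text
pics
{'time_s': 0.0, 'qpos': array([-1.35361907e+00,  3.00486211e-01,  1.52157621e+00, -1.20803903e-05,
        1.32070248e+00, -6.65992473e-02]), 'joint_vel': array([ 0.00283327, -0.00071267, -0.0003236 ,  0.00094446, -0.00198269,
        0.00109455]), 'tau': array([ 3.26698946e-04, -5.31817102e+01, -3.52729797e+01,  7.08591565e-02,
        2.44798040e-02, -9.96976155e-05]), 'ee_pos': array([ 0.1539286 , -0.52774765,  0.20488011]), 'eef_rot': array([-1.57196675e+00,  6.63375931e-05, -2.85781319e+00]), 'force': array([0.20185564, 0.3502483 , 0.36082481]), 'moment': array([-0.03327204, -0.05214426,  0.03053144]), 'grip_width': 0.09390648463916905}
scene 460.6865768933415 460.6865768933415 317.6302584575567 237.91483139478598 [ 1.41323729  2.14737414 -0.91979395] [ 0.19789106 -0.29590034  1.40769598] 0.9958919270833333
top 446.52109511461185 446.52109511461185 315.82195878400717 234.8507150345751 [ 2.16672101 -2.01555405  0.2271411 ] [-0.01674705  0.55876085  0.82111164] 0.9961393229166666
wrist 371.64829954431775 371.64829954431775 317.63448854075165 234.41319630787575 [-2.32834411  1.74734213  0.24385322] [-0.5497024  -0.02751394  0.39055819] 0.995908203125
```

View pics/scene0.png

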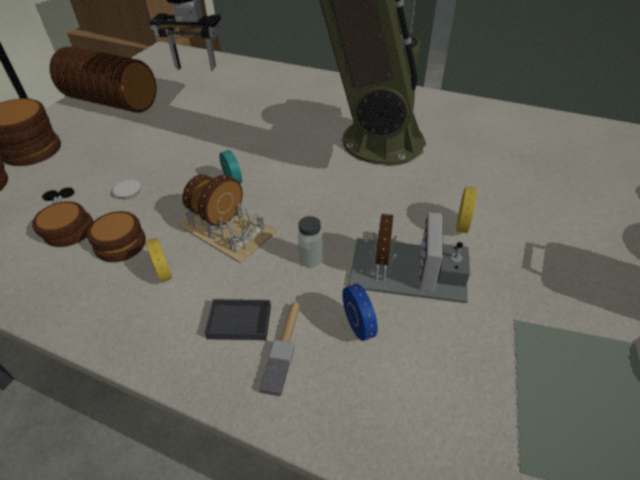

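View pics/top0.png

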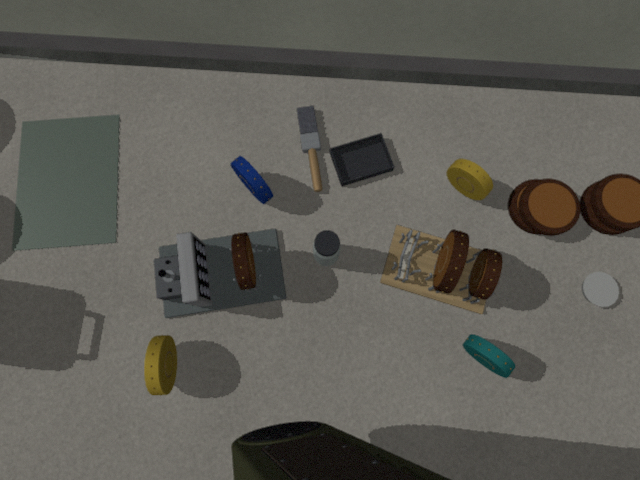

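View pics/wrist0.png

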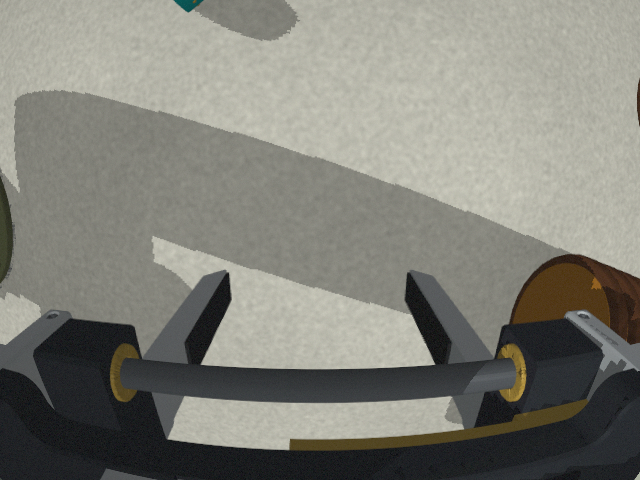

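The top picture shows the lamp unit at about (222,270), with the toggle at (167,272) and the cured drum at (244,260). The jar is at (327,243). The rack is at about (437,268): the free slot is on the left at (410,255), the big drum at (452,262) and the smaller drum at (486,273). The blue, yellow and turquoise drums are look-alikes.

Run:
```python
from h import *
cs={n:camera(n) for n in ['top','scene']}
for n,c in cs.items():
    for th in ['cured_center','next_center','big_center','rack','station','free_slot_card','toggle','jar_center','tin','brush']:
        for m in masks_of(th,n)[:5]:
            P,u,v=pts(c,m['mask'])
            if len(P)<5: continue
            print(n,th,round(m['conf'],2),np.round(m['extent']),len(P),'med',np.round(np.median(P,0),3),'min',np.round(np.percentile(P,1,0),3),'max',np.round(np.percentile(P,99,0),3))
c=cs['top']
im=cv2.resize(c['img'][200:330,140:510],None,fx=2.15,fy=2.15,interpolation=cv2.INTER_CUBIC); cv2.imwrite('pics/topzoom.png',im[:,:,::-1])
```

```text
top cured_center 0.91 [144. 335. 178. 397.] 1637 med [0.291 0.287 0.088] min [0.241 0.277 0.009] max [0.341 0.31  0.11 ]
top cured_center 0.9 [228. 156. 272. 204.] 969 med [0.657 0.159 0.093] min [ 0.624  0.122 -0.001] max [0.736 0.222 0.11 ]
top cured_center 0.66 [232. 234. 257. 289.] 1091 med [0.486 0.151 0.129] min [0.441 0.134 0.014] max [0.542 0.176 0.144]
top next_center 0.84 [470. 247. 503. 298.] 1196 med [ 0.499 -0.295  0.108] min [ 0.457 -0.318  0.042] max [ 0.548 -0.281  0.126]
top next_center 0.76 [463. 332. 513. 377.] 1192 med [ 0.352 -0.31   0.082] min [ 0.316 -0.371 -0.   ] max [ 0.385 -0.275  0.098]
top next_center 0.64 [448. 158. 495. 198.] 1341 med [ 0.697 -0.279  0.071] min [ 0.667 -0.324 -0.   ] max [ 0.733 -0.242  0.098]
top big_center 0.92 [435. 228. 466. 293.] 1575 med [ 0.514 -0.225  0.131] min [ 0.462 -0.253  0.037] max [ 0.574 -0.208  0.153]
top rack 0.66 [380. 224. 487. 318.] 4136 med [ 0.512 -0.2    0.009] min [ 0.44  -0.321  0.004] max [ 0.599 -0.121  0.072]
top station 0.55 [156. 232. 286. 318.] 7943 med [0.467 0.23  0.014] min [0.39  0.088 0.009] max [0.
[... 2550 characters left out ...]
64.] 2703 med [ 0.549 -0.2    0.01 ] min [ 0.466 -0.344  0.001] max [ 0.603 -0.12   0.068]
scene free_slot_card 0.44 [234. 228. 260. 247.] 57 med [ 0.555 -0.165  0.01 ] min [ 0.496 -0.176  0.006] max [ 0.576 -0.151  0.012]
scene toggle 0.46 [457. 245. 458. 257.] 48 med [0.462 0.306 0.087] min [0.458 0.303 0.065] max [0.465 0.31  0.103]
scene jar_center 0.95 [296. 215. 325. 266.] 1107 med [0.553 0.01  0.08 ] min [ 0.516 -0.019  0.002] max [0.563 0.029 0.118]
scene tin 0.65 [206. 299. 274. 341.] 2448 med [ 0.747 -0.063  0.005] min [ 0.694 -0.127  0.001] max [0.807 0.006 0.024]
scene brush 0.95 [262. 302. 300. 396.] 1692 med [0.802 0.057 0.018] min [ 0.675  0.024 -0.   ] max [0.867 0.088 0.023]
```

View pics/topzoom.png

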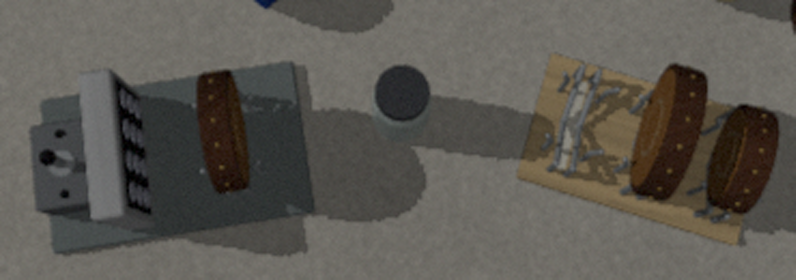

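```bash
cat > fit.py <<'E'
from h import *
from scipy.optimize import least_squares
def sdf(P,p,r,zc):
    x,y,yaw=p[:3]; a=np.array([-np.sin(yaw),np.cos(yaw),0]); d=P-np.array([x,y,zc if zc is not None else p[3]])
    h=d@a; rad=np.linalg.norm(d-h[:,None]*a,axis=1)
    q=np.stack([rad-r,abs(h)-0.013],1)
    return np.minimum(q.max(1),0)+np.linalg.norm(np.maximum(q,0),axis=1)
def fitdrum(P,p0,r,zc):
    P=P[(P[:,2]>zc-0.3*r)&(np.hypot(P[:,0]-p0[0],P[:,1]-p0[1])<r+0.02)]
    f=least_squares(lambda p:sdf(P,p,r,None),list(p0)+[zc],loss='soft_l1',f_scale=0.002)
    return f.x,np.median(abs(f.fun)),len(P)
def plate(c,zt,tol,box):
    P,u,v=pts(c); m=(abs(P[:,2]-zt)<tol)&(P[:,0]>box[0])&(P[:,0]<box[1])&(P[:,1]>box[2])&(P[:,1]<box[3]); return P[m]
E
python3 - <<'E'
from fit import *
for n in ['top','scene']:
    c=camera(n); P,u,v=pts(c)
    for nm,p0,r,zc in [('cured',(.488,.155,.1),.054,.0876),('next',(.50,-.30,-.2),.048,.0763),('big',(.518,-.23,-.2),.06,.0909)]:
        x,e,k=fitdrum(P,p0,r,zc); print(n,nm,np.round(x,4),'deg',round(np.degrees(x[2]),1),e,k)
    for nm,zt,box in [('rack',.008,(.4,.63,-.36,-.08)),('station',.012,(.37,.6,.06,.38))]:
        for th in [nm]:
            ms=masks_of(th,n)
            P2,_,_=pts(c,ms[0]['mask']); Q=P2[(P2[:,2]>zt-.004)&(P2[:,2]<zt+.005)]
            rc=cv2.minAreaRect((Q[:,:2]*1000).astype(np.float32)); print(n,nm,rc,len(Q))
E
```

```text
top cured [0.4936 0.1567 0.2317 0.088 ] deg 13.3 0.0005877723623141399 1062
top next [ 0.5041 -0.3018 -0.2343  0.0771] deg -13.4 0.0009836622505476553 1335
top big [ 0.508  -0.2498 -1.5414  0.0936] deg -88.3 0.010611768280591764 2159
top rack ((520.71484375, -233.25123596191406), (216.81716918945312, 131.6934356689453), 76.8318862915039) 3309
top station ((479.2284240722656, 215.16845703125), (149.7282257080078, 249.17637634277344), 13.312960624694824) 4632
scene cured [0.4931 0.1573 0.2222 0.0883] deg 12.7 0.0008596833267791454 669
scene next [ 0.5034 -0.3023 -0.2604  0.0774] deg -14.9 0.0010458191959428825 658
scene big [ 0.5197 -0.2342 -0.2526  0.0916] deg -14.5 0.0015695554273651878 1778
scene rack ((521.4690551757812, -232.01397705078125), (217.71151733398438, 131.4355926513672), 76.97196960449219) 1787
scene station ((481.1665344238281, 215.78311157226562), (152.477294921875, 250.06387329101562), 13.348398208618164) 3412
```

Both cameras agree with the given geometry:

| Item | Position (m) | Yaw |
|---|---|---|
| Cradle and cured drum | (0.4935, 0.157) | 13.2° |
| Free slot | (0.5375, -0.1625) | -13.2° |
| Next drum | (0.504, -0.302) | -13.2° |
| Toggle | (0.4585, 0.306) | n/a |

I'll move above the cured drum now.

```bash
python3 -m jog '20 35 15 0 0 0 0;35 70 35 0 0 0 0;50 105 55 0 0 0 0;70 140 65 0 0 -1 0;85 175 75 0 0 -2 0;105 210 75 0 0 -3 0.1;120 245 75 0 0 -3 0.2;140 280 75 0 0 -3 0.3;155 315 75 0 0 -3 0.4;175 350 75 0 0 -3 0.4' 8
```

```text
time_s: 2.38
ee_pos: [0.329, -0.1762, 0.2808]
eef_rot: [-1.57, 0.001, -2.911]
force: [0.8, -0.8, -0.6]
grip_width: 0.0641
```

```bash
python3 -m jog '17 34 0 0 0 0 0.4;34 68 0 0 0 0 0.4;51 102 0 0 0 0 0.4;68 136 0 0 0 0 0.4;85 170 0 0 0 0 0.4;102 204 0 0 0 0 0.4;119 238 0 0 0 0 0.4;136 272 0 0 0 0 0.4;152 306 0 0 0 0 0.4;164 333 0 0 0 0 0.4'
python3 - <<'E'
from h import *
o=get_obs(); print(o['ee_pos'],o['eef_rot'],o['force'],o['grip_width'])
c=camera('wrist'); save(c,'w1.png'); c=camera('top'); save(c,'t1.png')
E
```

```text
time_s: 3.22
ee_pos: [0.4936, 0.1593, 0.2805]
eef_rot: [-1.57, 0.001, -2.91]
force: [0.7, -1.6, 0.8]
grip_width: 0.0565
[0.4935941  0.15934429 0.2805353 ] [-1.57019891e+00  5.16616348e-04 -2.90967376e+00] [ 0.66097998 -1.57153979  0.81560956] 0.05648393880533145
```

View pics/w1.png

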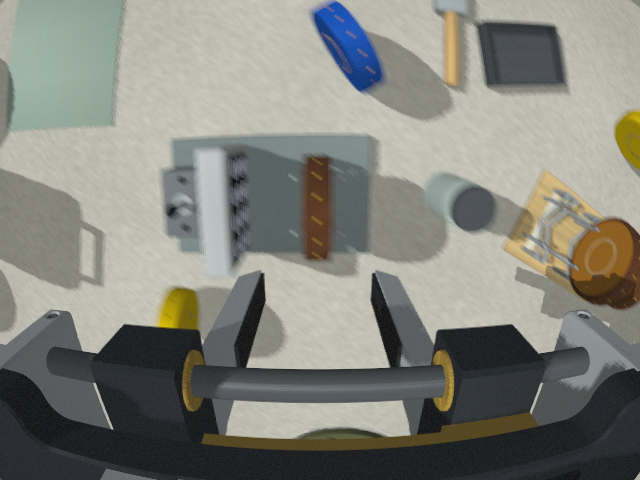

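The wrist view shows the cured drum at about (317,207), centred between the fingers at columns 264 and 372 and parallel to them. I'll check this with the wrist depth.

Run:
```python
from fit import *
c=camera('wrist'); P,u,v=pts(c,fish=True)
P=P[(v<265)]
x,e,k=fitdrum(P,(.4935,.157,.23),.054,.0876); print(np.round(x,4),np.degrees(x[2]),e,k)
```

```text
[0.4941 0.1564 0.2327 0.0859] 13.332458550363855 0.00040376186628174326 3127
```

```bash
python3 -c "
from station import get_obs;o=get_obs();print(o['ee_pos'],o['eef_rot'])"; python3 -m jog '0 0 -35 0 0 0 0.45;0 0 -70 0 0 0 0.45;0 0 -100 0 0 0 0.45;0 0 -118 0 0 0 0.45;0 0 -118 0 0 0 0.45'
```

```text
[0.4931014  0.15820343 0.28008825] [-1.57006445e+00 -6.01576636e-04 -2.90804579e+00]
time_s: 3.78
ee_pos: [0.4913, 0.1568, 0.1588]
eef_rot: [-1.57, -0.006, -2.909]
force: [-0.1, 0.5, -1.3]
grip_width: 0.0514
```

```bash
python3 -m jog '2 0 -18 0 0 0 0.45;2 0 -36 0 0 0 0.45;2 0 -48 0 0 0 0.45;2 0 -54 0 0 0 0.45;2 0 -54 0 0 0 0.5;2 0 -54 0 0 0 0.58;2 0 -54 0 0 0 0.62'
python3 - <<'E'
from h import *
o=get_obs(); print(o['ee_pos'],o['eef_rot'],o['force'],o['grip_width'])
c=camera('wrist'); save(c,'w2.png')
E
```

```text
time_s: 4.37
ee_pos: [0.4939, 0.1568, 0.1062]
eef_rot: [-1.57, -0.004, -2.909]
force: [0.4, 0.0, -0.0]
grip_width: 0.0376
[0.49393544 0.15678865 0.10616498] [-1.56985227 -0.00437639 -2.90921891] [ 0.43889362  0.04271951 -0.03290326] 0.03763630315948426
```

View pics/w2.png

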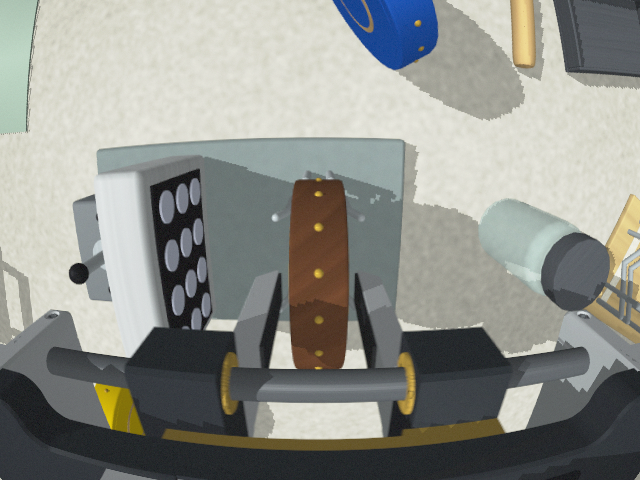

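The drum at (318,270) sits between the fingers with gaps on both sides. I'll close at 8 N.

```bash
python3 -m jog '0 0 0 0 0 0 0.66;0 0 0 0 0 0 0.7;0 0 0 0 0 0 0.75;0 0 0 0 0 0 0.8;0 0 0 0 0 0 0.9;0 0 0 0 0 0 0.9' 8; python3 -m jog '0 0 2 0 0 0 0.9;0 0 5 0 0 0 0.9;0 0 9 0 0 0 0.9;0 0 14 0 0 0 0.9;0 0 20 0 0 0 0.9;0 0 28 0 0 0 0.9'
```

```text
time_s: 4.92
ee_pos: [0.4941, 0.1569, 0.1064]
eef_rot: [-1.57, -0.004, -2.909]
force: [0.5, 1.0, 5.4]
grip_width: 0.026
time_s: 5.42
ee_pos: [0.4939, 0.1569, 0.1348]
eef_rot: [-1.57, -0.004, -2.909]
force: [0.9, 0.1, -1.1]
grip_width: 0.0259
```

```bash
python3 -m jog '0 0 20 0 0 0 0.9;0 0 45 0 0 0 0.9;0 0 75 0 0 0 0.9;0 0 105 0 0 0 0.9;0 0 122 0 0 0 0.9;2 -12 122 0 0 0 0.9;6 -30 122 0 0 -2 0.9;10 -55 122 0 0 -5 0.9;14 -80 122 0 0 -8 0.9;18 -110 122 0 0 -11 0.9'; python3 -m jog '4 -30 0 0 0 -3 0.9;8 -60 0 0 0 -6 0.9;12 -90 0 0 0 -9 0.9;16 -120 0 0 0 -12 0.9;20 -150 0 0 0 -14 0.9;22 -180 0 0 0 -15 0.9;24 -200 0 0 0 -15 0.9;25 -210 0 0 0 -15 0.9;25 -210 0 0 0 -15 0.9;25 -210 0 0 0 -15 0.9'
```

```text
time_s: 6.25
ee_pos: [0.5115, 0.0456, 0.256]
eef_rot: [-1.57, -0.005, -3.103]
force: [0.1, -0.1, -0.6]
grip_width: 0.0256
time_s: 7.08
ee_pos: [0.5363, -0.1641, 0.2555]
eef_rot: [-1.57, -0.006, 2.918]
force: [-0.1, -0.0, -1.4]
grip_width: 0.0258
```

Run:
```python
from fit import *
o=get_obs(); print(o['ee_pos'],np.degrees(o['eef_rot']),o['force'],o['grip_width'])
for n in ['top','scene']:
    c=camera(n); save(c,n+'3.png'); P,u,v=pts(c)
    x,e,k=fitdrum(P,(*o['ee_pos'][:2],-.23),.054,o['ee_pos'][2]-.018); print(n,np.round(x,4),np.degrees(x[2]),e,k)
c=camera('wrist'); save(c,'w3.png'); P,u,v=pts(c,fish=True); P=P[v<265]
x,e,k=fitdrum(P,(*o['ee_pos'][:2],-.23),.054,o['ee_pos'][2]-.018); print(np.round(x,4),np.degrees(x[2]),e,k)
P,u,v=pts(c,masks_of('rack','wrist')[0]['mask'],fish=True); Q=P[(abs(P[:,2]-.008)<.006)]; print(cv2.minAreaRect((Q[:,:2]*1000).astype(np.float32)),len(Q))
P,u,v=pts(c,fish=True); 
x,e,k=fitdrum(P,(.52,-.233,-.23),.06,.091); print('big',np.round(x,4),np.degrees(x[2]),e,k)
for m in masks_of('free_slot_card','wrist')[:2]:
    P,u,v=pts(c,m['mask'],fish=True); print(m['conf'],cv2.minAreaRect((P[:,:2]*1000).astype(np.float32)),np.median(P,0),len(P))
```

```text
[ 0.53625095 -0.16409325  0.25554648] [-89.97303961  -0.36694828 167.19625951] [-0.12301007 -0.00306191 -1.44717722] 0.025828145322344193
top [ 0.5252 -0.1525  1.1391  0.528 ] 65.26293220462776 0.007935227708335737 13512
scene [ 0.5539 -0.1491 -0.8802  0.4345] -50.43208054225777 0.03872467293975221 8446
[ 0.5363 -0.1633 -0.2243  0.2355] -12.853811196783942 0.000329494801268225 4778
((520.89208984375, -233.76898193359375), (215.8297882080078, 130.90501403808594), 76.68623352050781) 6576
big [ 0.5441 -0.2103 -1.7475  0.3297] -100.12565185675231 0.005064122111441241 58477
0.74 ((570.746826171875, -172.24172973632812), (10.368875503540039, 21.078371047973633), 77.26178741455078) [ 0.57103638 -0.17241358  0.00727246] 183
```

View pics/w3.png

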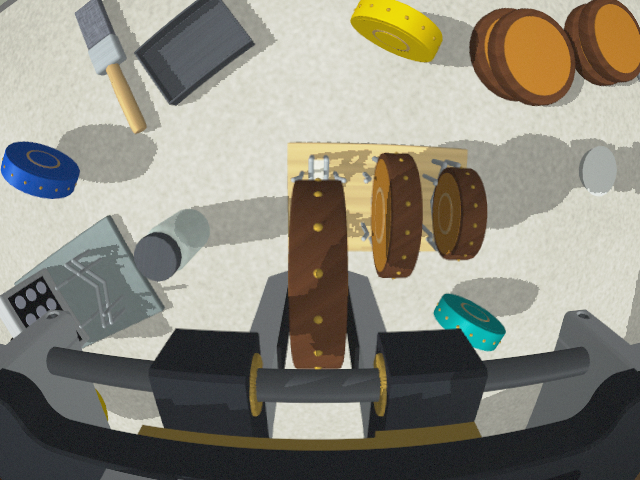

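View pics/scene3.png

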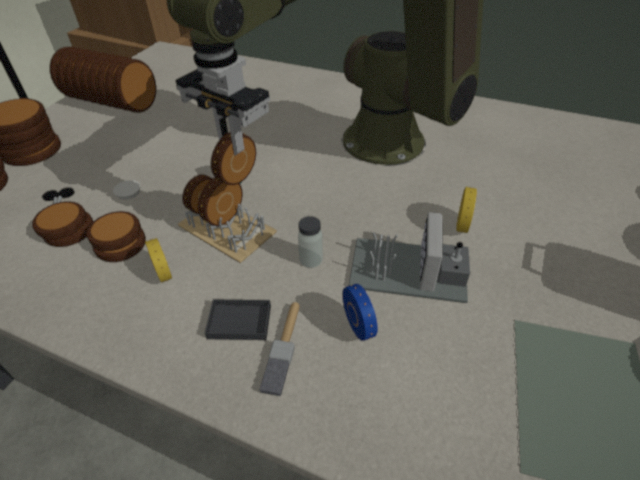

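The wrist view shows the drum held at (318,270), upright over the free slot with the posts at (318,170). Scene confirms that, and the big and small drums are untouched. I'll lower to just above the posts.

```bash
python3 -m jog '1 0 -20 0 0 -0.4 0.9;1 0 -45 0 0 -0.4 0.9;1 0 -70 0 0 -0.4 0.9;1 0 -90 0 0 -0.4 0.9;1 0 -103 0 0 -0.4 0.9;1 0 -103 0 0 -0.4 0.9'
python3 - <<'E'
from fit import *
o=get_obs(); print(o['ee_pos'],np.degrees(o['eef_rot']),o['force'],o['grip_width'])
for n in ['top','scene']:
    c=camera(n); save(c,n+'4.png')
    im=cv2.resize(c['img'][200:330,340:520] if n=='top' else c['img'][130:280,150:330],None,fx=3,fy=3,interpolation=cv2.INTER_CUBIC); cv2.imwrite('pics/z%s4.png'%n,im[:,:,::-1])
E
```

```text
time_s: 7.83
ee_pos: [0.5365, -0.1624, 0.1505]
eef_rot: [-1.571, -0.01, 2.914]
force: [0.8, 0.2, -1.1]
grip_width: 0.026
[ 0.53654368 -0.16236623  0.1504908 ] [-89.99082545  -0.55353267 166.94324487] [ 0.80214188  0.17900641 -1.11431587] 0.02596765237988664
```

View pics/zscene4.png

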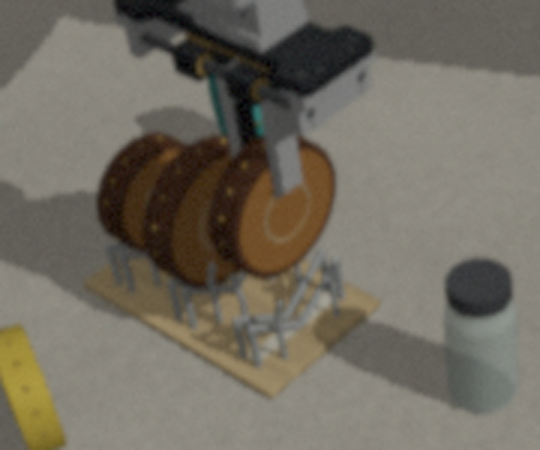

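```bash
python3 -m jog '1 -0.5 -5 0 0 -0.3 0.9;1 -0.5 -10 0 0 -0.3 0.9;1 -0.5 -15 0 0 -0.3 0.9;1 -0.5 -20 0 0 -0.3 0.9;1 -0.5 -25 0 0 -0.3 0.9;1 -0.5 -30 0 0 -0.3 0.9;1 -0.5 -35 0 0 -0.3 0.9;1 -0.5 -39 0 0 -0.3 0.9;1 -0.5 -42 0 0 -0.3 0.9;1 -0.5 -42 0 0 -0.3 0.9'
```

```text
time_s: 8.77
ee_pos: [0.5386, -0.1634, 0.111]
eef_rot: [-1.57, -0.006, 2.908]
force: [-0.2, -0.1, -2.2]
grip_width: 0.0262
```

```bash
python3 -m jog '0 0 -1 0 0 0 0.9;0 0 -2 0 0 0 0.9;0 0 -3 0 0 0 0.9;0 0 -3 0 0 0 0.9'
```

```text
time_s: 9.1
ee_pos: [0.5386, -0.1634, 0.1079]
eef_rot: [-1.57, -0.006, 2.908]
force: [0.0, -0.4, -2.2]
grip_width: 0.026
```

```bash
python3 -m jog '-1 0 -1 0 0 0 0.9;-1 0 -2 0 0 0 0.9;-1 0 -3 0 0 0 0.9;-1 0 -4 0 0 0 0.9;-1 0 -4 0 0 0 0.9'
```

```text
time_s: 9.52
ee_pos: [0.5375, -0.1634, 0.1037]
eef_rot: [-1.57, -0.006, 2.908]
force: [-0.1, 0.6, -1.2]
grip_width: 0.0262
```

```bash
python3 -m jog '0 0 -0.5 0 0 0 0.9;0 0 -1 0 0 0 0.9;0 0 -1.5 0 0 0 0.9;0 0 -1.5 0 0 0 0.9'
```

```text
time_s: 9.85
ee_pos: [0.5377, -0.1635, 0.1025]
eef_rot: [-1.57, -0.006, 2.908]
force: [0.5, -0.1, 0.9]
grip_width: 0.0256
```

```bash
python3 -m jog '0 0 -0.5 0 0 0 0.9;0 0 -1 0 0 0 0.9;0 0 -1 0 0 0 0.9'
python3 - <<'E'
from fit import *
o=get_obs(); print(o['ee_pos'],o['force'])
for i in range(2):
    c=camera('wrist'); P,u,v=pts(c,fish=True); P=P[v<265]
    x,e,k=fitdrum(P,(*o['ee_pos'][:2],-.23),.054,o['ee_pos'][2]-.018); print(np.round(x,4),np.degrees(x[2]),e,k,get_obs()['force'])
c=camera('top');P,u,v=pts(c)
x,e,k=fitdrum(P[P[:,2]<.15],(*o['ee_pos'][:2],-.23),.054,o['ee_pos'][2]-.018); print(np.round(x,4),np.degrees(x[2]),e,k)
c=camera('scene');P,u,v=pts(c)
x,e,k=fitdrum(P[(P[:,2]<.1)&(P[:,1]>-.2)],(*o['ee_pos'][:2],-.23),.054,o['ee_pos'][2]-.018); print(np.round(x,4),np.degrees(x[2]),e,k)
im=cv2.resize(c['img'][130:280,150:330],None,fx=3,fy=3,interpolation=cv2.INTER_CUBIC); cv2.imwrite('pics/zscene5.png',im[:,:,::-1])
E
```

```text
time_s: 10.1
ee_pos: [0.538, -0.1636, 0.1023]
eef_rot: [-1.57, -0.005, 2.908]
force: [-2.4, 0.1, 8.7]
grip_width: 0.0258
[ 0.53800837 -0.16359537  0.10227803] [-2.39967542  0.131875    8.69047438]
[ 0.5713 -0.1825  1.1474  0.1092] 65.74245159391785 0.004078543903355457 7879 [-1.41059623  1.28075934  6.96219374]
[ 0.5571 -0.2064  1.1334  0.0867] 64.93736341890474 0.0038829259170385377 7885 [-1.07333882  1.13878223  7.25059862]
[ 0.538  -0.1636 -0.23    0.0843] -13.178029288008934 nan 0
[ 0.5367 -0.1624 -0.2327  0.0844] -13.329940542355875 0.0008250217815666174 456
  return _methods._mean(a, axis=axis, dtype=dtype,
  ret = ret.dtype.type(ret / rcount)
```

View pics/zscene5.png

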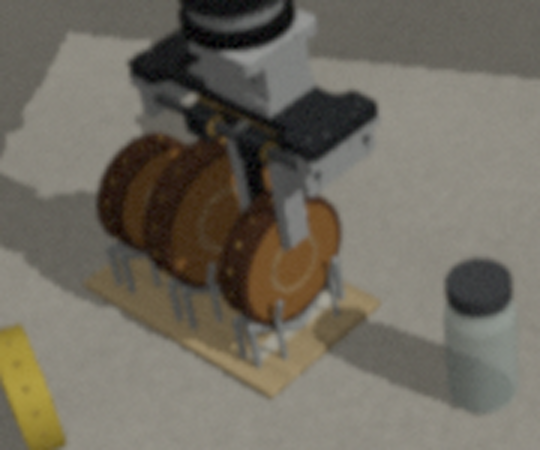

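The drum stands in the slot with a centre height of 0.084 against an expected 0.0836. The 7 N upward force shows it is home. I'll ease the load slightly and open gently.

```bash
python3 -m jog '-0.6 0 0.3 0 0 0 0.9;-0.6 0 0.3 0 0 0 0.9;-0.6 0 0.3 0 0 0 0.7;-0.6 0 0.3 0 0 0 0.66;-0.6 0 0.3 0 0 0 0.62;-0.6 0 0.3 0 0 0 0.58;-0.6 0 0.3 0 0 0 0.55;-0.6 0 0.3 0 0 0 0.55;-0.6 0 0.3 0 0 0 0.55'
```

```text
time_s: 11.05
ee_pos: [0.5374, -0.1636, 0.1025]
eef_rot: [-1.57, -0.005, 2.908]
force: [-0.5, 0.4, 0.2]
grip_width: 0.0424
```

```bash
python3 -m jog '0 0 5 0 0 0 0.55;0 0 15 0 0 0 0.55;0 0 30 0 0 0 0.55;0 0 50 0 0 0 0.55;0 0 75 0 0 0 0.55;0 0 100 0 0 0 0.5;0 0 125 0 0 0 0.5;0 0 140 0 0 0 0.45;0 0 140 0 0 0 0.45'
python3 - <<'E'
from fit import *
o=get_obs(); print(o['ee_pos'],np.degrees(o['eef_rot']),o['force'],o['grip_width'])
c=camera('wrist'); save(c,'w6.png'); P,u,v=pts(c,fish=True); P=P[v<260]
for nm,p0,r,zc in [('cured',(.5375,-.163,-.23),.054,.0836),('next',(.504,-.302,-.23),.048,.0763),('big',(.5205,-.233,-.23),.06,.0909)]:
    d=P-np.array([p0[0],p0[1],0]); a=np.array([.229,.973,0]); m=(abs(d@a)<.022)&(P[:,2]<zc+r+.01)
    x,e,k=fitdrum(P[m],p0,r,zc); print(nm,np.round(x,4),np.degrees(x[2]),e,k)
E
```

```text
time_s: 11.8
ee_pos: [0.5383, -0.1639, 0.2471]
eef_rot: [-1.569, 0.002, 2.908]
force: [0.4, -0.4, 0.1]
grip_width: 0.0516
[ 0.538344   -0.16393425  0.24705756] [-8.99050973e+01  1.00626301e-01  1.66630365e+02] [ 0.41130021 -0.44707117  0.06770569] 0.051558203171612936
cured [ 0.5377 -0.1634 -0.2337  0.0819] -13.390323058673554 0.0004055005016119356 3179
next [ 0.5043 -0.3033 -0.2421  0.0746] -13.870317798086024 0.00042497133051564925 3964
big [ 0.521  -0.2334 -0.2397  0.0892] -13.736005106283242 0.00037355134109165813 4600
```

View pics/w6.png

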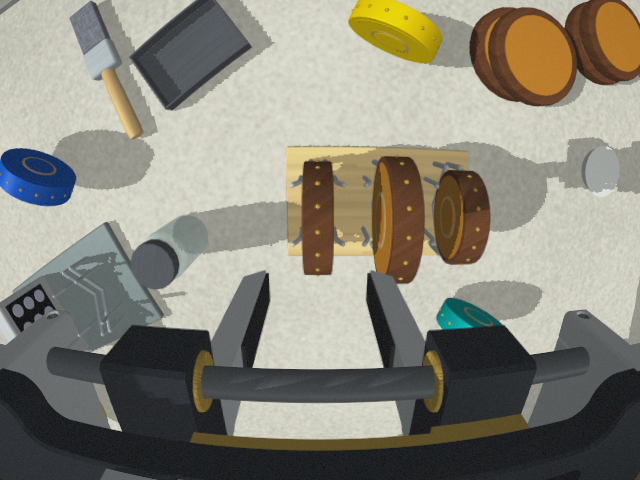

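All three drums fit the wrist depth with the same -1.7 mm camera height bias, so the cured drum at (318,218) is fully home and upright. Next is the smaller drum at (461,217).

```bash
python3 -m jog '-5 -20 0 0 0 0 0.45;-12 -50 0 0 0 0 0.45;-20 -80 0 0 0 0 0.45;-28 -110 0 0 0 0 0.45;-34 -132 0 0 0 0 0.45;-34 -139 0 0 0 0 0.45;-34 -139 0 0 0 0 0.45;-34 -139 -30 0 0 0 0.45;-34 -139 -60 0 0 0 0.45;-34 -139 -75 0 0 0 0.45' 8
python3 - <<'E'
from fit import *
c=camera('wrist'); save(c,'w7.png'); P,u,v=pts(c,fish=True); P=P[v<262]
o=get_obs(); print(o['ee_pos'],np.degrees(o['eef_rot']),o['force'],o['grip_width'])
for nm,p0,r,zc in [('next',(.504,-.302,-.23),.048,.0763),('big',(.5205,-.233,-.23),.06,.0909)]:
    d=P-np.array([p0[0],p0[1],0]); a=np.array([.229,.973,0]); m=(abs(d@a)<.022)&(P[:,2]<zc+r+.01)
    x,e,k=fitdrum(P[m],p0,r,zc); print(nm,np.round(x,4),np.degrees(x[2]),e,k)
E
```

```text
time_s: 12.68
ee_pos: [0.5033, -0.3006, 0.1658]
eef_rot: [-1.571, -0.005, 2.909]
force: [0.2, -0.6, -0.8]
grip_width: 0.0517
[ 0.50270707 -0.30016226  0.16391485] [-90.08857537  -0.44895153 166.70277628] [-0.64799751  0.25112446 -2.77967857] 0.0520315098484443
next [ 0.5042 -0.3038 -0.2161  0.0746] -12.379865393281813 0.0003990347959294642 3662
big [ 0.5207 -0.2348 -0.2196  0.0892] -12.584932503744055 0.000330002365787313 6274
```

View pics/w7.png

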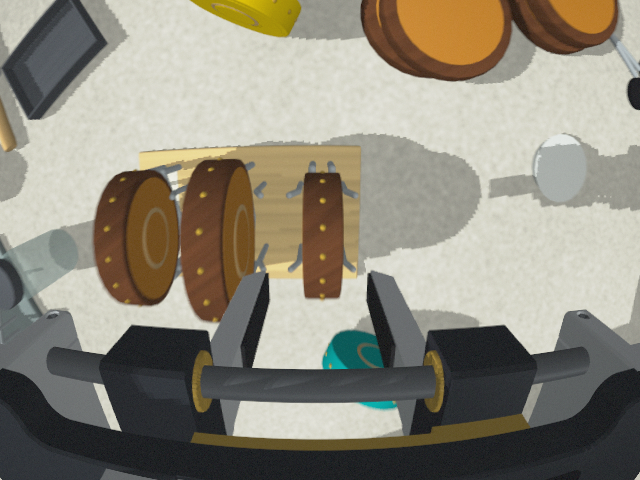

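The smaller drum is at (322,233), about 3 mm off centre between the fingers. I'll correct that and descend.

```bash
python3 -m jog '1.5 -3 -8 0 0 0 0.45;1.5 -3 -25 0 0 0 0.45;1.5 -3 -42 0 0 0 0.45;1.5 -3 -58 0 0 0 0.45;1.5 -3 -69 0 0 0 0.45;1.5 -3 -75 0 0 0 0.5;1.5 -3 -75 0 0 0 0.58;1.5 -3 -75 0 0 0 0.61;1.5 -3 -75 0 0 0 0.61'
python3 - <<'E'
from h import *
c=camera('wrist'); save(c,'w8.png')
o=get_obs(); print(o['ee_pos'],np.degrees(o['eef_rot']),o['force'],o['grip_width'])
E
```

```text
time_s: 13.48
ee_pos: [0.5047, -0.3033, 0.09]
eef_rot: [-1.572, -0.006, 2.91]
force: [0.1, -1.1, 0.3]
grip_width: 0.0368
[ 0.50463045 -0.30338176  0.08995109] [-90.0559663   -0.36650097 166.70482845] [ 1.01731109  0.26285498 -1.15518465] 0.036816400638830196
```

View pics/w8.png

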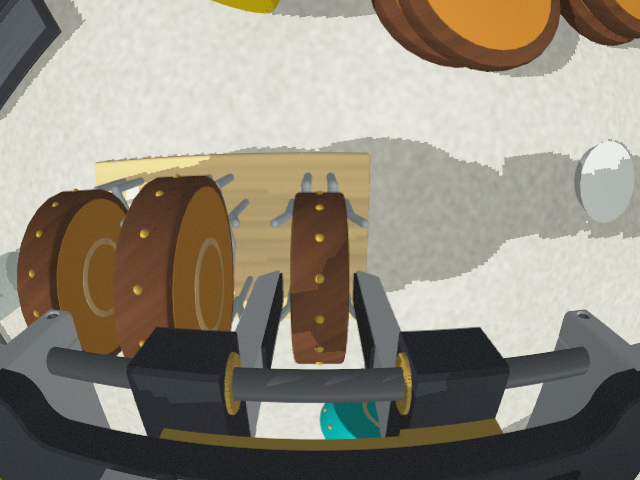

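The drum at (319,278) is centred between the fingers, and the big drum is clear. I'll grip it.

```bash
python3 -m jog '0 0 0 0 0 0 0.66;0 0 0 0 0 0 0.7;0 0 0 0 0 0 0.75;0 0 0 0 0 0 0.8;0 0 0 0 0 0 0.9;0 0 0 0 0 0 0.9' 8; python3 -m jog '0 0 2 0 0 0 0.9;0 0 5 0 0 0 0.9;0 0 10 0 0 0 0.9;0 0 18 0 0 0 0.9;0 0 30 0 0 0 0.9;0 0 50 0 0 0 0.9;0 0 80 0 0 0 0.9;0 0 110 0 0 0 0.9;0 0 140 0 0 0 0.9;0 0 160 0 0 0 0.9'
```

```text
time_s: 14.03
ee_pos: [0.5048, -0.3035, 0.0904]
eef_rot: [-1.572, -0.006, 2.91]
force: [-0.3, 0.5, 4.6]
grip_width: 0.026
time_s: 14.87
ee_pos: [0.5051, -0.3036, 0.2548]
eef_rot: [-1.57, -0.002, 2.91]
force: [-0.3, -0.3, -0.6]
grip_width: 0.026
```

```bash
python3 -m jog '0 15 5 0 0 0 0.9;0 35 5 0 0 0 0.9;0 65 5 0 0 2 0.9;0 95 5 0 0 4 0.9;0 125 5 0 0 6 0.9;0 155 5 0 0 8 0.9;0 185 5 0 0 10 0.9;0 215 5 0 0 12 0.9;-2 245 5 0 0 14 0.9;-4 275 5 0 0 16 0.9'; python3 -m jog '-2 30 0 0 0 2 0.9;-4 60 0 0 0 4 0.9;-5 90 0 0 0 6 0.9;-6 120 0 0 0 8 0.9;-7 150 0 0 0 10 0.9;-7 172 0 0 0 10 0.9;-7 184 0 0 0 10 0.9;-7 186 0 0 0 10 0.9;-7 186 0 0 0 10 0.9'
python3 - <<'E'
from fit import *
c=camera('wrist'); save(c,'w9.png'); P,u,v=pts(c,fish=True)
o=get_obs(); print(o['ee_pos'],np.degrees(o['eef_rot']),o['force'],o['grip_width'])
Q=P[v<268]; Q=Q[Q[:,2]>.17]
x,e,k=fitdrum(Q,(*o['ee_pos'][:2],.23),.048,o['ee_pos'][2]-.014); print(np.round(x,4),np.degrees(x[2]),e,k)
P,u,v=pts(c,masks_of('station','wrist')[0]['mask'],fish=True); Q=P[(abs(P[:,2]-.011)<.006)]; print(cv2.minAreaRect((Q[:,:2]*1000).astype(np.float32)),len(Q))
E
```

```text
time_s: 15.7
ee_pos: [0.5002, -0.0265, 0.2599]
eef_rot: [-1.57, -0.002, -3.092]
force: [0.4, -0.8, -1.5]
grip_width: 0.026
time_s: 16.45
ee_pos: [0.4929, 0.1596, 0.2599]
eef_rot: [-1.57, -0.002, -2.917]
force: [-0.2, -0.6, -0.5]
grip_width: 0.0259
[0.4930572  0.15889797 0.25993118] [-8.99566745e+01 -1.26901935e-01 -1.67194412e+02] [ 1.07798464e+00 -1.11068616e-03 -1.28884259e+00] 0.02608763886147392
[0.4923 0.1595 0.2253 0.2442] 12.908338060175291 0.00033494946896997155 4196
((480.92108154296875, 214.51199340820312), (150.19557189941406, 250.21241760253906), 13.158984184265137) 13140
```

View pics/w9.png

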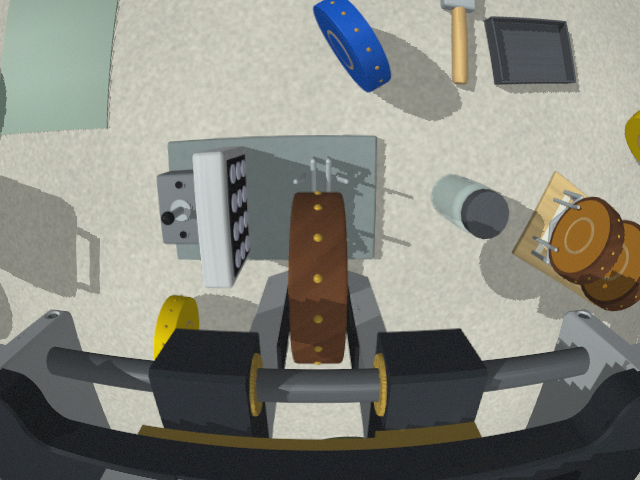

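The wrist view shows the smaller drum held at (318,275) over the cradle wires at (320,170). It needs about +1 mm in x and -2 mm in y. I'll lower to above the posts.

```bash
python3 -m jog '1 -2 -20 0 0 0.4 0.9;1 -2 -45 0 0 0.4 0.9;1 -2 -70 0 0 0.4 0.9;1 -2 -95 0 0 0.4 0.9;1 -2 -110 0 0 0.4 0.9;1 -2 -114 0 0 0.4 0.9;1 -2 -114 0 0 0.4 0.9;1 -2 -114 0 0 0.4 0.9'
python3 - <<'E'
from fit import *
c=camera('scene'); 
o=get_obs(); print(o['ee_pos'],np.degrees(o['eef_rot']),o['force'],o['grip_width'])
im=cv2.resize(c['img'][150:310,320:500],None,fx=3,fy=3,interpolation=cv2.INTER_CUBIC); cv2.imwrite('pics/zscene10.png',im[:,:,::-1])
E
```

```text
time_s: 17.22
ee_pos: [0.4947, 0.156, 0.147]
eef_rot: [-1.57, -0.001, -2.913]
force: [-0.1, -0.1, -0.8]
grip_width: 0.026
[0.49481538 0.15623643 0.14727171] [-8.99547200e+01 -1.78083416e-02 -1.66871806e+02] [-0.33952594 -0.40711765 -0.53008317] 0.0261776136847547
```

View pics/zscene10.png

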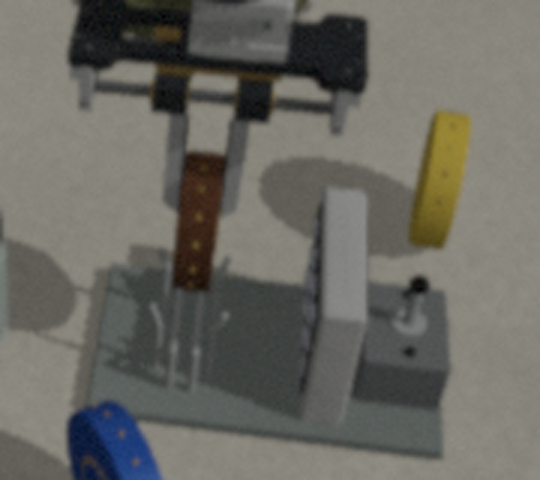

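```bash
python3 -m jog '-0.5 0.6 -5 0 0 0 0.9;-0.5 0.6 -10 0 0 0 0.9;-0.5 0.6 -15 0 0 0 0.9;-0.5 0.6 -20 0 0 0 0.9;-0.5 0.6 -25 0 0 0 0.9;-0.5 0.6 -30 0 0 0 0.9;-0.5 0.6 -36 0 0 0 0.9;-0.5 0.6 -42 0 0 0 0.9;-0.5 0.6 -46 0 0 0 0.9;-0.5 0.6 -46 0 0 0 0.9'
```

```text
time_s: 18.1
ee_pos: [0.4939, 0.1567, 0.1002]
eef_rot: [-1.57, -0.002, -2.912]
force: [-0.4, 0.6, -2.5]
grip_width: 0.026
```

```bash
python3 -m jog '0 0 -1 0 0 0 0.9;0 0 -2 0 0 0 0.9;0 0 -3 0 0 0 0.9;0 0 -4 0 0 0 0.9;0 0 -4 0 0 0 0.9'
```

```text
time_s: 18.52
ee_pos: [0.4939, 0.1567, 0.0961]
eef_rot: [-1.57, -0.002, -2.912]
force: [0.4, -0.3, -1.0]
grip_width: 0.0261
```

```bash
python3 -m jog '0 0 -0.5 0 0 0 0.9;0 0 -1 0 0 0 0.9;0 0 -1.5 0 0 0 0.9;0 0 -1.5 0 0 0 0.9'
```

```text
time_s: 18.85
ee_pos: [0.494, 0.1568, 0.0947]
eef_rot: [-1.57, -0.001, -2.912]
force: [0.5, 0.4, -0.4]
grip_width: 0.0257
```

```bash
python3 -m jog '0 0 -0.5 0 0 0 0.9;0 0 -1 0 0 0 0.9;0 0 -1 0 0 0 0.9'
```

```text
time_s: 19.1
ee_pos: [0.4945, 0.1569, 0.0943]
eef_rot: [-1.57, -0.0, -2.912]
force: [0.2, -0.6, 3.9]
grip_width: 0.0257
```

```bash
python3 -m jog '0 0 -0.5 0 0 0 0.9;0 0 -0.5 0 0 0 0.9;0 0 -0.5 0 0 0 0.9'
python3 - <<'E'
from fit import *
c=camera('scene'); P,u,v=pts(c)
o=get_obs(); print(o['ee_pos'],o['force'])
x,e,k=fitdrum(P[(P[:,2]<.095)&(P[:,2]>.035)],(.494,.157,.23),.048,.0803); print(np.round(x,4),np.degrees(x[2]),e,k)
im=cv2.resize(c['img'][150:310,320:500],None,fx=3,fy=3,interpolation=cv2.INTER_CUBIC); cv2.imwrite('pics/zscene11.png',im[:,:,::-1])
E
```

```text
time_s: 19.35
ee_pos: [0.4947, 0.1569, 0.0942]
eef_rot: [-1.57, 0.001, -2.913]
force: [-1.3, -0.8, 5.2]
grip_width: 0.0261
[0.49468262 0.15688622 0.09424279] [-1.36480596 -0.3361886   6.96122051]
[0.4931 0.157  0.2175 0.0808] 12.46236975568626 0.0009939585734773174 153
```

View pics/zscene11.png

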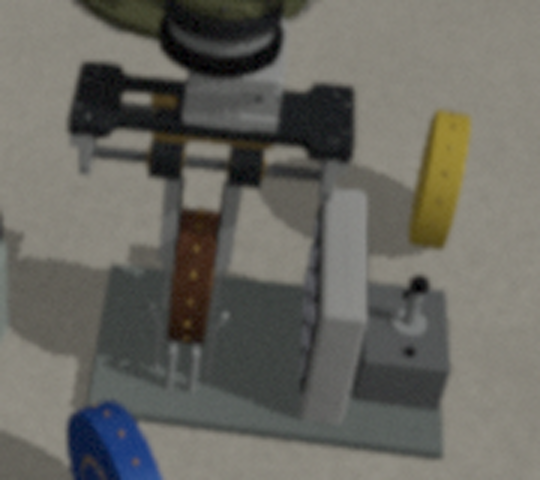

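The drum is home: its centre is at about 0.0805 against an expected 0.0803, with 6 N upward. I'll release it.

```bash
python3 -m jog '-0.4 0 0.3 0 0 0 0.9;-0.4 0 0.3 0 0 0 0.9;-0.4 0 0.3 0 0 0 0.7;-0.4 0 0.3 0 0 0 0.66;-0.4 0 0.3 0 0 0 0.62;-0.4 0 0.3 0 0 0 0.58;-0.4 0 0.3 0 0 0 0.55;-0.4 0 0.3 0 0 0 0.55;-0.4 0 0.3 0 0 0 0.55'
```

```text
time_s: 20.15
ee_pos: [0.4943, 0.1569, 0.0945]
eef_rot: [-1.57, 0.001, -2.913]
force: [0.5, -0.2, 0.1]
grip_width: 0.0424
```

```bash
python3 -m jog '0 0 5 0 0 0 0.55;0 0 15 0 0 0 0.55;0 0 30 0 0 0 0.55;0 0 50 0 0 0 0.55;0 0 75 0 0 0 0.55;0 0 100 0 0 0 0.5;0 0 125 0 0 0 0.5;0 0 140 0 0 0 0.5;0 0 140 0 0 0 0.5'
python3 - <<'E'
from fit import *
o=get_obs(); print(o['ee_pos'],np.degrees(o['eef_rot']),o['force'],o['grip_width'])
c=camera('wrist'); save(c,'w12.png'); P,u,v=pts(c,fish=True); P=P[v<260]
for nm,p0,r,zc in [('next',(.494,.1567,.23),.048,.0803)]:
    d=P-np.array([p0[0],p0[1],0]); a=np.array([-.229,.973,0]); m=(abs(d@a)<.022)&(P[:,2]<zc+r+.01)
    x,e,k=fitdrum(P[m],p0,r,zc); print(nm,np.round(x,4),np.degrees(x[2]),e,k)
for n in ['wrist','top']:
  c=camera(n)
  for m in masks_of('toggle',n)[:2]:
    P,u,v=pts(c,m['mask'],fish=n=='wrist'); print(n,m['conf'],m['extent'],np.median(P,0),P.min(0),P.max(0),len(P))
    Q=P[P[:,2]>.088]; print('ball',len(Q),Q.min(0),Q.max(0))
E
```

```text
time_s: 20.9
ee_pos: [0.4953, 0.1572, 0.2388]
eef_rot: [-1.57, 0.007, -2.912]
force: [-0.0, 0.6, -0.0]
grip_width: 0.0471
[0.4952829  0.15718019 0.23882315] [ -89.95653095    0.39083252 -166.86939186] [-2.60139327e-02  6.16788327e-01 -3.24654701e-04] 0.047097225499860756
next [0.4939 0.157  0.2289 0.0786] 13.112184114357877 0.000403611929760829 2921
wrist 0.55 [149.7, 211.7, 171.9, 233.7] [0.46092512 0.30356165 0.09683521] [0.4463521  0.29881557 0.05604117] [0.46574848 0.32002182 0.10318357] 273
ball 167 [0.4528405  0.29881557 0.09213924] [0.46574848 0.31167039 0.10318357]
wrist 0.31 [490.1, 13.9, 585.9, 87.9] [ 0.75170759 -0.06079602  0.0022724 ] [ 0.68781282 -0.1306473  -0.00273569] [0.8185539  0.00928147 0.02285315] 5704Traceback (most recent call last):
  File "<stdin>", line 11, in <module>
    return umr_minimum(a, axis, None, out, keepdims, initial, where)
ValueError: zero-size array to reduction operation minimum which has no identity
```

View pics/w12.png

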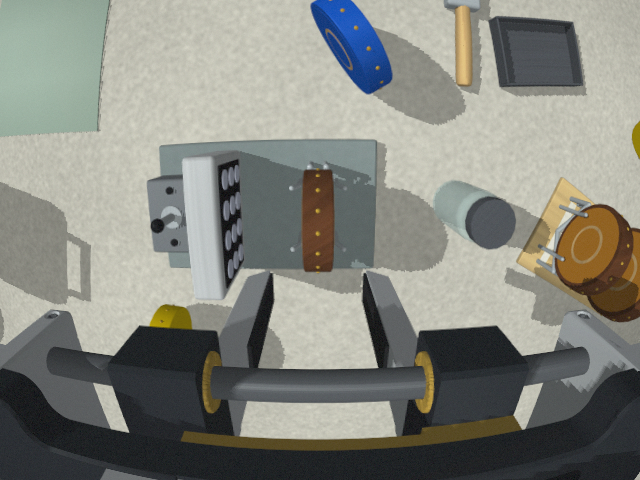

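The smaller drum is released and home: (318,219) in the picture, with a fitted z of 0.0786 plus the 1.7 mm bias. The toggle ball is at about (157,226), or (0.459, 0.306, 0.096) in the world. I'll close the fingers and go behind the toggle on its side away from the lamp.

```bash
python3 -m jog '-4 18 0 0 0 0 0.6;-9 38 0 0 0 0 0.8;-16 66 0 0 0 0 1;-23 94 0 0 0 0 1;-30 122 0 0 0 0 1;-36 150 0 0 0 0 1;-41 170 0 0 0 0 1;-43 179 0 0 0 0 1;-43 179 0 0 0 0 1;-43 179 0 0 0 0 1'
```

```text
time_s: 21.88
ee_pos: [0.4509, 0.3352, 0.2331]
eef_rot: [-1.569, -0.002, -2.912]
force: [-0.6, -0.1, -0.0]
grip_width: 0.0006
```

```bash
python3 -m jog '0 0 -20 0 0 0 1;0 0 -45 0 0 0 1;0 0 -70 0 0 0 1;0 0 -90 0 0 0 1;0 0 -105 0 0 0 1;0 0 -115 0 0 0 1;0 0 -115 0 0 0 1'
python3 - <<'E'
from fit import *
o=get_obs(); print(o['ee_pos'],np.degrees(o['eef_rot']),o['force'],o['grip_width'])
c=camera('scene'); im=cv2.resize(c['img'][130:310,320:520],None,fx=3,fy=3,interpolation=cv2.INTER_CUBIC); cv2.imwrite('pics/zscene13.png',im[:,:,::-1])
c=camera('wrist'); save(c,'w13.png')
E
```

```text
time_s: 22.47
ee_pos: [0.4506, 0.3337, 0.1162]
eef_rot: [-1.568, -0.004, -2.913]
force: [0.0, 0.2, 0.4]
grip_width: 0.0005
[0.45059181 0.33367379 0.11622443] [ -89.8463149    -0.25660941 -166.92320443] [0.04033217 0.23955961 0.39329806] 0.0004540704482660286
```

View pics/zscene13.png

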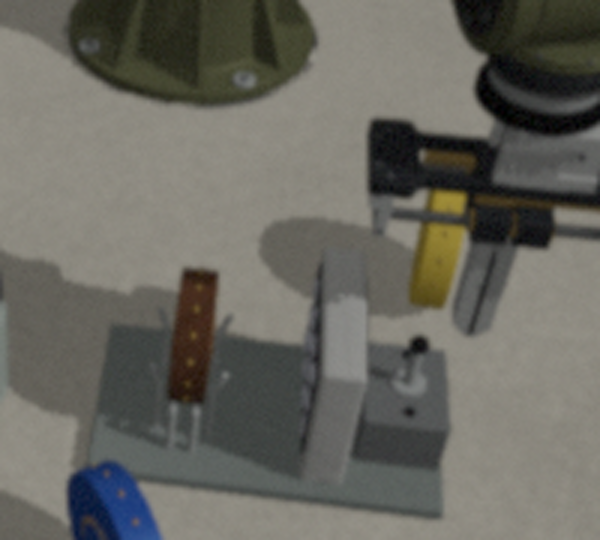

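View pics/w13.png

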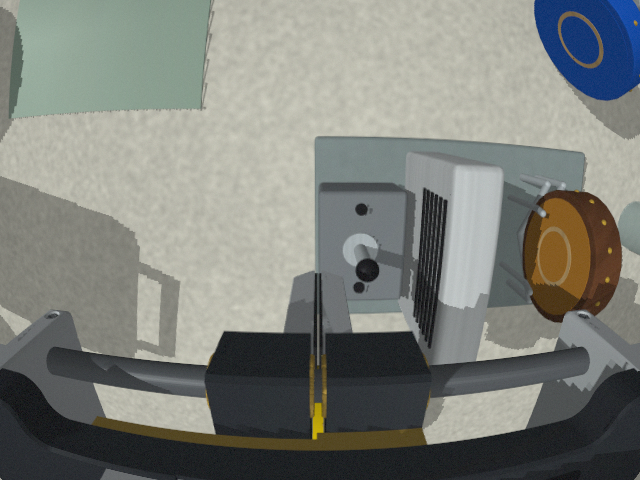

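The closed fingertips at (318,275) are clear of the ball at (367,270) by about 9 mm. I'll drop to ball height, then push towards the lamp.

```bash
python3 -m jog '1 1 -10 0 0 0 1;2 1 -20 0 0 0 1;2 1 -29 0 0 0 1;2 1 -33 0 0 0 1;2 1 -33 0 0 0 1;2 1 -33 0 0 0 1'
python3 - <<'E'
from h import *
o=get_obs(); d=o['ee_pos']-np.array([.4805,.215,0]); print(o['ee_pos'],o['force'],'station xy',.9734*d[0]+.2292*d[1],-.2292*d[0]+.9734*d[1])
E
```

```text
time_s: 23.07
ee_pos: [0.4533, 0.3357, 0.0855]
eef_rot: [-1.569, -0.002, -2.913]
force: [-0.9, -0.8, 0.6]
grip_width: 0.0007
[0.45329363 0.33570737 0.08551702] [-0.91489701 -0.77486265  0.61643524] station xy 0.0011834520714505692 0.12373225432909946
```

```bash
python3 -m jog '1 -4 0 0 0 0 1;2 -8 0 0 0 0 1;3 -12 0 0 0 0 1;4 -16 0 0 0 0 1;5 -19 0 0 0 0 1;5.5 -22 0 0 0 0 1;5.5 -23 0 0 0 0 1;5.5 -23 0 0 0 0 1'
python3 - <<'E'
from h import *
c=camera('scene')
o=get_obs(); d=o['ee_pos']-np.array([.4805,.215,0]); print(o['ee_pos'],o['force'],'station xy',.9734*d[0]+.2292*d[1],-.2292*d[0]+.9734*d[1])
im=cv2.resize(c['img'][190:310,380:500],None,fx=5,fy=5,interpolation=cv2.INTER_CUBIC); cv2.imwrite('pics/zscene14.png',im[:,:,::-1])
c=camera('wrist'); save(c,'w14.png')
E
```

```text
time_s: 23.73
ee_pos: [0.459, 0.3126, 0.0856]
eef_rot: [-1.569, -0.001, -2.913]
force: [0.9, 2.9, -0.6]
grip_width: 0.0002
[0.45893453 0.31274371 0.08559597] [1.33873001 1.79690635 0.04266232] station xy 0.0014110343513325727 0.10008653643399647
```

View pics/zscene14.png

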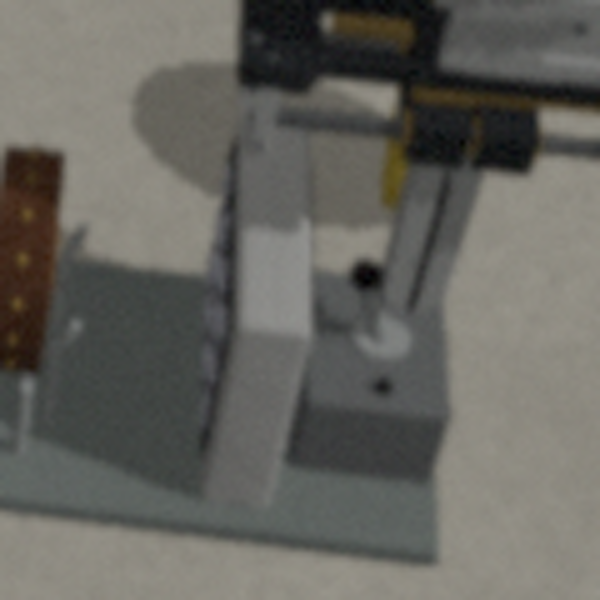

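View pics/w14.png

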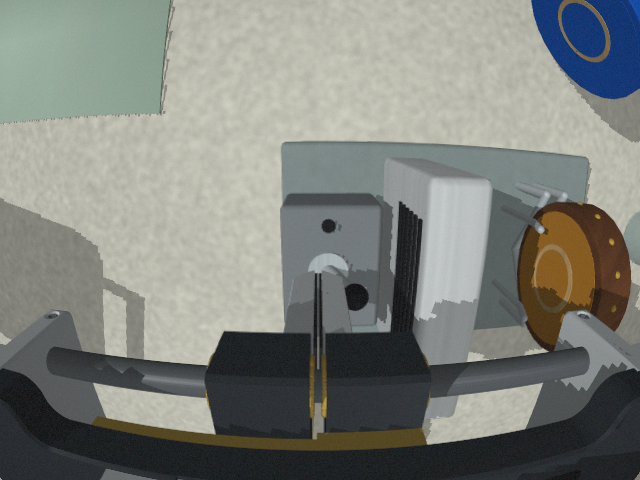

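The ball at (366,275) leans towards the lamp with about 2.5 N on it. I'll push a little further, then measure the lean.

```bash
python3 -m jog '0.3 -1.2 0 0 0 0 1;0.6 -2.4 0 0 0 0 1;0.6 -2.4 0 0 0 0 1;0.6 -2.4 0 0 0 0 1'
python3 - <<'E'
from h import *
for n in ['wrist','scene','top','scene']:
  c=camera(n)
  o=get_obs(); d=o['ee_pos']-np.array([.4805,.215,0]); print(o['force'],'y',-.2292*d[0]+.9734*d[1])
  P,u,v=pts(c,fish=n=='wrist'); R=np.array([.9734,.2292]); d=P[:,:2]-np.array([.4805,.215]); xs=d@R; ys=d@np.array([-.2292,.9734])
  im=c['img'][v,u].astype(int).max(1)
  m=(P[:,2]>.08)&(P[:,2]<.112)&(abs(xs)<.012)&(ys>.058)&(ys<.110)&(im<45)
  if m.sum()>3: print(n,m.sum(),'ys',np.percentile(ys[m],[2,50,98]),'z',np.percentile(P[m,2],[2,50,98]),'xs',np.median(xs[m]))
E
```

```text
time_s: 24.17
ee_pos: [0.4594, 0.3104, 0.0855]
eef_rot: [-1.569, -0.001, -2.913]
force: [1.1, 3.0, -0.0]
grip_width: 0.0005
[-0.98357492  2.87601007 -1.27511551] y 0.09772679230942279
wrist 526 ys [0.07346594 0.07960432 0.09888297] z [0.09006562 0.09694134 0.10764705] xs 0.0032375943310230665
[-0.71322161  3.5447743  -0.76479997] y 0.09772914646688058
scene 20 ys [0.07573921 0.07959233 0.08424303] z [0.08964595 0.09717448 0.10180562] xs 0.004149895377583334
[-0.89787589  3.02651536 -1.01906973] y 0.09774313067369694
top 5 ys [0.07963855 0.08147278 0.08696573] z [0.09473274 0.09734004 0.10136029] xs 0.000806336694264464
[-0.11455616  2.17310388 -1.01190586] y 0.09772414514732476
scene 20 ys [0.07580576 0.07954791 0.08419561] z [0.09266667 0.09758494 0.10075556] xs 0.004494323862549227
```

The ball centre has moved about 15 mm and the force is about 3 N, so the lean is roughly 0.40 rad. I'll hold it well over a second.

```bash
python3 -m jog '0 -0.5 0 0 0 0 1;0 -0.5 0 0 0 0 1;0 -0.5 0 0 0 0 1;0 -0.5 0 0 0 0 1;0 -0.5 0 0 0 0 1;0 -0.5 0 0 0 0 1;0 -0.5 0 0 0 0 1;0 -0.5 0 0 0 0 1;0 -0.5 0 0 0 0 1;0 -0.5 0 0 0 0 1'; python3 -m jog '0 0 0 0 0 0 1;0 0 0 0 0 0 1;0 0 0 0 0 0 1;0 0 0 0 0 0 1;0 0 0 0 0 0 1;0 0 0 0 0 0 1'; python3 -m jog '-0.5 2 0 0 0 0 1;-1 5 0 0 0 0 1;-2 9 0 0 0 0 1;-3 13 0 0 0 0 1;-4 17 0 0 0 0 1;-5 21 0 0 0 0 1;-6 25 0 0 0 0 1;-7 30 0 0 0 0 1;-7 30 0 0 0 0 1'
```

```text
time_s: 25.2
ee_pos: [0.4594, 0.3099, 0.0855]
eef_rot: [-1.569, -0.001, -2.913]
force: [0.2, 2.8, -0.1]
grip_width: 0.0007
time_s: 25.7
ee_pos: [0.4594, 0.31, 0.0855]
eef_rot: [-1.569, -0.001, -2.913]
force: [-0.7, 3.2, -0.3]
grip_width: 0.0007
time_s: 26.45
ee_pos: [0.4522, 0.3408, 0.0855]
eef_rot: [-1.569, -0.001, -2.912]
force: [0.6, 0.1, 0.1]
grip_width: 0.0003
```

```bash
python3 -m jog '0 0 10 0 0 0 1;0 0 30 0 0 0 1;0 0 55 0 0 0 1;0 0 85 0 0 0 1;0 0 115 0 0 0 1;0 0 140 0 0 0 1;0 0 150 0 0 0 1;0 -20 150 0 0 0 1;5 -40 150 0 0 0 1;5 -40 150 0 0 0 1'
python3 - <<'E'
from fit import *
o=get_obs(); print(o['ee_pos'],o['force'])
for n in ['wrist','scene','top']:
  c=camera(n); save(c,n+'15.png')
  P,u,v=pts(c,fish=n=='wrist'); R=np.array([.9734,.2292]); d=P[:,:2]-np.array([.4805,.215]); xs=d@R; ys=d@np.array([-.2292,.9734])
  im=c['img'][v,u].astype(int).max(1)
  m=(P[:,2]>.08)&(P[:,2]<.112)&(abs(xs)<.012)&(ys>.058)&(ys<.115)&(im<45)
  if m.sum()>3: print(n,m.sum(),'ys',np.percentile(ys[m],[2,50,98]),'z',np.percentile(P[m,2],[2,50,98]))
  for nm,p0,r,zc in [('cured',(.5375,-.163,-.23),.054,.0836),('next',(.494,.157,.23),.048,.0803),('big',(.5205,-.233,-.23),.06,.0909)]:
    dd=P-np.array([p0[0],p0[1],0]); a=np.array([-np.sin(p0[2]),np.cos(p0[2]),0]); m=(abs(dd@a)<.022)&(P[:,2]<zc+r+.01)
    x,e,k=fitdrum(P[m],p0,r,zc) if m.sum()>200 else (np.zeros(4),0,0); print(n,nm,np.round(x,4),np.degrees(x[2]).round(1),e,k)
  for th in ['jar_center','tin','brush']:
    for q in masks_of(th,n)[:1]:
      Q,_,_=pts(c,q['mask'],fish=n=='wrist'); print(n,th,np.round(np.median(Q,0),3),np.round(q['conf'],2))
E
```

```text
time_s: 27.28
ee_pos: [0.4576, 0.2984, 0.2354]
eef_rot: [-1.569, -0.002, -2.914]
force: [0.3, -0.3, -0.2]
grip_width: 0.0004
[0.45756059 0.29841713 0.23535694] [ 0.33576791 -0.2745829  -0.17239878]
wrist 145 ys [0.0882254  0.09270261 0.09885442] z [0.09618757 0.10001028 0.10250949]
wrist cured [ 0.5402 -0.1615 -0.1799  0.075 ] -10.3 0.0005839125076035319 18
wrist next [0.4938 0.1572 0.2255 0.0786] 12.9 0.00042008727895403823 4508
wrist big [ 0.5205 -0.233  -0.23    0.0909] -13.2 nan 0
wrist jar_center [0.536 0.02  0.084] 0.66
wrist tin [ 0.748 -0.051  0.002] 0.65
wrist brush [0.75  0.046 0.017] 0.77
scene 22 ys [0.08940573 0.09301455 0.09795467] z [0.08943914 0.09909156 0.10378206]
scene cured [ 0.5368 -0.1629 -0.233   0.0842] -13.4 0.0008079096917708098 1169
scene next [0.4931 0.1573 0.2133 0.081 ] 12.2 0.000846953481654894 574
scene big [ 0.5199 -0.233  -0.2343  0.0914] -13.4 0.000816772420385796 1280
scene jar_center [0.553 0.01  0.079] 0.7
scene tin [ 0.747 -0.062  0.005] 0.87
scene brush [0.801 0.056 0.018] 0.87
top 39 ys [0.08744028 0.09151757 0.09690758] z [0.09163793 0.10182373 0.10562988]
top cured [ 0.5373 -0.1625 -0.2311  0.0839] -13.2 0.0005590202690509086 1038
top next [0.4935 0.1571 0.2262 0.0808] 13.0 0.0005966729365734329 896
top big [ 0.5205 -0.2327 -0.2312  0.0912] -13.2 0.00050499118853547 1419
top jar_center [ 0.529 -0.157  0.126] 0.67
top tin [ 0.751 -0.06   0.004] 0.88
top brush [0.786 0.052 0.019] 0.74
  return _methods._mean(a, axis=axis, dtype=dtype,
  ret = ret.dtype.type(ret / rcount)
```

View pics/scene15.png

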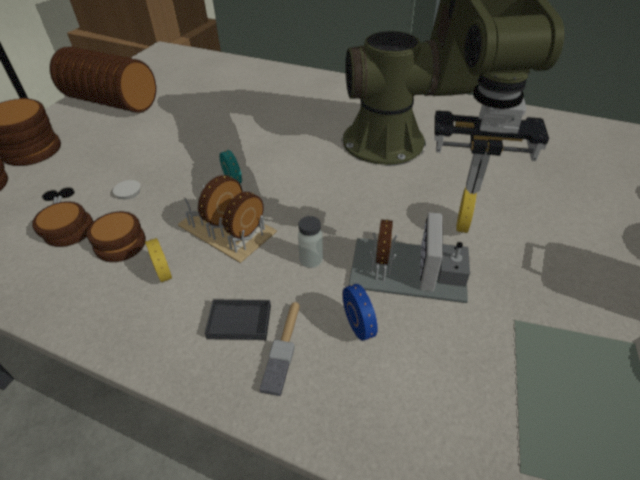

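The last checks agree. The toggle ball is back at station y of about 0.093, and both drums are home in their slots. The big drum, jar, tin and brush are where they were, and the robot is clear of everything. I'll hand in.

```bash
python3 -c "
from station import hand_in; print(hand_in())"
```

```text
the job is handed in; nothing more can be done
None
```

The job is done and handed in at about 27.5 s of the 72 s allowed; the hand-in gives no verdict.

**What I did:** I moved the cured drum from the cradle to the rack's free slot, and the smaller drum from the rack to the cradle. Each was gripped at 8 N, lowered until the slot pushed back with about 6–8 N, and then released. I pushed the toggle towards the lamp and held it for about 1.9 s, then backed off and raised the arm clear.

**What the last checks showed:**
- **Drums:** Both are within about 1 mm of their slot centres, about 0.7 mm or less from resting height, and lined up within 1°. The big drum is within about 1 mm of where it started.
- **Toggle:** It sprang back to within about 1–2 mm of where the ball was at rest. While held, the scene camera put the lean at about 0.37 rad and the force of about 3 N put it at about 0.39. The top camera suggested only about 0.26, below the 0.3 needed, but it saw just 5 pixels of the ball behind the gripper, so I did not count it.
- **Bystanders:** The tin and brush read the same as at the start in the scene and top cameras, and so does the jar in the scene camera. In the last top picture the network put the "jar" on the rack, about where the cured drum now stands. The scene picture shows the jar standing in its place.

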